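# Closing the candle bar: sweep the melter switches off

### The arm

A 6-joint arm with a two-finger parallel gripper is mounted at the origin on the work surface. World frame = base frame: x ahead of the robot, y to its left, z up, the work surface at z = 0. Lengths are in m, angles in rad, forces in N, time in s.
With the tool pointing down it reaches from about 0.275 to 0.825 m from the base axis. Payload 4.9 kg.
Tool frame: the origin (TCP) lies between the finger pads; the fingertips stand 11 mm ahead of it and the grasp point (between the pads) lies 8 mm behind it; z points along the fingers, y is the direction in which the jaws open and shut (so a half turn about z gives the same grasp; the last joint's range is limited). The gripper opens to 85 mm and grips with 20 to 120 N. Pads are 22 mm wide; open, the fingers measure 114 mm over their backs; the gripper's body (76 mm by 85 mm) begins 54 mm behind the grasp point. The pads swing forward as they close: fully open they stand 13 mm farther back than shut.
Start: joints at [0.968, 0.326, -0.193, 1.052, 0, 1.437], TCP at [0.248, 0.491, 0.242] pointing down, gripper open.
Joint ranges: [-2.65, 2.65], [-0.97, 1.79], [-1.3, 1.35], [-1.93, 2.1], [-1.47, 1.37], [-3.14, 3.14]. Speed limits (rad/s): [2.57, 2.57, 3.14, 3.14, 3.14, 3.14].

### API

Orientations are given as [roll, pitch, yaw] about the fixed x, y, z axes, in that order (R = Rz(yaw) Ry(pitch) Rx(roll)).
In Python, from cell import bot, ungrasp, close, readout, capture, camera_info, models gives the robot as it stands. Calls block until the motion is done:
- bot.reach(position, orientation): joint-space move of the TCP to a pose.
- bot.move_l(position, rate=0.15, frame=None): straight line of the TCP; frame=None keeps the orientation; rate is the mean speed in m/s.
- bot.move_joints(angles): joint-space move.
- ungrasp() and close(grip_force=None): open the fingers fully, or close them until they stop; grip_force is the grip in N (None keeps the last).
- bot.wait(seconds).
- bot.inverse_kinematics(position, orientation): joint angles nearest the present ones, or None.
- readout.get_obs(): the state.
- capture(name): name is "side" or "top" or "wrist"; returns (picture, depth): 384x512x3 uint8, red, green, blue; 384x512 float32, m along the optical axis (not along the pixel's ray), 0 where there is no reading.
- camera_info(name): a dict with "intrinsics" (3x3 intrinsics, pixels), "dist_coeffs" ([k1, k2, p1, p2, k3] as OpenCV has them; the pictures are not rectified), "R" (3x3) and "t" (3): a world point X has camera coordinates R X + t. Camera axes: x right, y down, z forward; pixel columns grow to the right and rows downward; lengths in m; the calibration is good to about 2 mm. A picture is of the moment at which its call begins: read the wrist's pose just before it. camera_info takes no time and is no camera call; for the wrist camera it gives the pose at the moment of the call.
A pose or a line that the arm cannot do raises bot.IKError and nothing moves.
- bot.sign_off(): hands the job in, once; it reports no verdict.
Trained networks look in the newest picture that a camera, given by its name, has taken for a name from the list of things; names that differ only in an ending like _2 or _b are one class to them, and where a whole thing is asked for, a point or a joint stands for the part that bears it (a point fixed in the world has none). Each returns a list of dicts, best first, with "conf" (0 to 1); they miss things now and then, are a little off and sometimes report something else, mostly with a low value. They report only what shows in the picture. A call takes as long as a camera call.
- models.find_in(camera, label): "location" ([x, y, z] in m, in the coordinates of the camera as it stood for that picture, good to about 4 mm: the middle of the surface that is visible of it).
The state is a dict: "time_s": time; "qpos": joint angles; "dq": joint speeds; "tau": joint torques, N m; "tcp_pos": TCP position; "eef_rot": TCP orientation; "ft_force": force on the tool from outside, world axes, zero at the start; "moment": the same for the moment, N m; "finger_gap": finger opening in m.
Only numpy, scipy, OpenCV 4.12 (cv2) and the standard library are available. Lean on these libraries where they do the work, as an engineer would, in place of code of your own. Each camera call takes 0.05 s, during which the arm holds its last target. There are 200 camera calls.

### The job

The candle counter is closing: switch off all four wax melters by drawing a closed fingertip along their row of orange toggles in one drag, without lifting away until all four lie tipped well over to the off side. Do not touch the other switch box, the one with white toggles: the lamps stay on.

Things in the scene. Friction and masses are not known exactly. Their poses are not given: they have to be found in the camera images.
- melter_bank: Wax melters' black switch box, screwed down, 90 (x) by 280 (y) by 35 mm high, with a row of four ORANGE paddle toggles. Origin: centre of underside, on the counter; z up; y runs along the row from toggle 1 to 4, all at x = 0. A drag runs towards +y, from y = -135 to +140 mm (both clear of the toggles), finger ends about 66 mm above the counter (60 to 70 will do; below 58 they jam on fallen paddles).
- lamp_bank: The same kind of switch box with four WHITE toggles, for the shop's lamps, screwed down elsewhere on the counter. Leave it untouched. Origin: centre of its underside; axes and sizes as for the other box.
- melter_1 (a joint): Orange toggle 1, pivot at y = -78 mm, z = 35 mm of its box. Paddle 43 mm long, 20 wide (x), 7 thick, tip rounded, 10 thick. 0 rad = leans 12 deg to the box's -y; on = 0 to 0.2 rad, near upright, top 77 mm above the counter. 1.3 rad = stop on the off side: lies 62 deg over to +y, top 58 mm above the counter. Off = over 0.7 rad. Stiff, no spring: stays where it is left; 1.5 to 2 N at the tip moves it.
- melter_2 (a joint): Orange toggle 2, pivot at y = -26 mm, z = 35 mm of its box. Paddle 43 mm long, 20 wide (x), 7 thick, tip rounded, 10 thick. 0 rad = leans 12 deg to the box's -y; on = 0 to 0.2 rad, near upright, top 77 mm above the counter. 1.3 rad = stop on the off side: lies 62 deg over to +y, top 58 mm above the counter. Off = over 0.7 rad. Stiff, no spring: stays where it is left; 1.5 to 2 N at the tip moves it.
- melter_3 (a joint): Orange toggle 3, pivot at y = 26 mm, z = 35 mm of its box. Paddle 43 mm long, 20 wide (x), 7 thick, tip rounded, 10 thick. 0 rad = leans 12 deg to the box's -y; on = 0 to 0.2 rad, near upright, top 77 mm above the counter. 1.3 rad = stop on the off side: lies 62 deg over to +y, top 58 mm above the counter. Off = over 0.7 rad. Stiff, no spring: stays where it is left; 1.5 to 2 N at the tip moves it.
- melter_4 (a joint): Orange toggle 4, pivot at y = 78 mm, z = 35 mm of its box. Paddle 43 mm long, 20 wide (x), 7 thick, tip rounded, 10 thick. 0 rad = leans 12 deg to the box's -y; on = 0 to 0.2 rad, near upright, top 77 mm above the counter. 1.3 rad = stop on the off side: lies 62 deg over to +y, top 58 mm above the counter. Off = over 0.7 rad. Stiff, no spring: stays where it is left; 1.5 to 2 N at the tip moves it.

How it is judged:
By the outcome, as a careful person would: the job done as asked, in the order asked, and still so for the second after the job is handed in, with the robot touching nothing.
It also fails if it takes over 32 s, if anything falls off the work surface, if the arm or the gripper's body presses on something with over 40 N, if the wrist force passes 120 N, or if a joint passes its speed limit or range.

## Working session

There is one attempt and no reset: what is moved stays moved. The work goes in short steps, each a Python script; the robot and the scene stay as the last script left them, time stands still between calls to the robot, and variables do not carry over. Pictures are saved under pics/ and viewed, about 8 in all and at most 12, crops included, and the job is handed in when it is done.

```bash
mkdir -p pics
python3 - <<'E'
from cell import *
import cv2,numpy as np
for n in("top","side"):
    p,d=capture(n); cv2.imwrite(f"pics/{n}0.png",p[:,:,::-1]); np.save(f"pics/{n}d.npy",d); np.save(f"pics/{n}p.npy",p)
    ci=camera_info(n); R,t=np.array(ci["R"]),np.array(ci["t"]); print(n,"cam at",-R.T@t)
    for l in("melter_bank","melter_1","lamp_bank"):
        print(l,[(round(o["conf"],2),np.round(R.T@(np.array(o["location"])-t),3)) for o in models.find_in(n,l)])
print(readout.get_obs())
E
```

```text
top cam at [ 0.42837258 -0.02687243  0.97697661]
melter_bank [(0.75, array([ 0.551, -0.257,  0.037]))]
melter_1 [(0.59, array([ 0.552, -0.287,  0.062])), (0.5, array([ 0.549, -0.335,  0.069]))]
lamp_bank [(0.58, array([0.527, 0.22 , 0.036]))]
side cam at [0.138663   0.38636308 0.75637756]
melter_bank [(0.56, array([ 0.541, -0.226,  0.035]))]
melter_1 [(0.65, array([ 0.553, -0.281,  0.06 ])), (0.62, array([ 0.56 , -0.229,  0.056])), (0.52, array([ 0.543, -0.329,  0.055]))]
lamp_bank [(0.63, array([0.523, 0.237, 0.033]))]
{'time_s': 0.4, 'qpos': array([ 9.67782420e-01,  3.26318254e-01, -1.92715274e-01,  1.05200008e+00,
        2.27079597e-05,  1.43658890e+00]), 'dq': array([-0.00049272,  0.00076016,  0.00142667, -0.00212454,  0.00050653,
       -0.00097836]), 'tau': array([-8.47576848e-04, -4.42866933e+01,  2.62401688e+01,  5.44300361e-03,
       -2.32168159e-04, -5.87752833e-07]), 'tcp_pos': array([0.24845973, 0.49062267, 0.24217254]), 'eef_rot': array([-3.14136054e+00, -5.42535108e-05,  2.67278616e+00]), 'ft_force': array([ 0.20400196,  0.2315409 , -0.80970406]), 'moment': array([ 0.02451404, -0.0198261 , -0.00263613]), 'finger_gap': 0.08569360714290641}
```

View pics/top0.png

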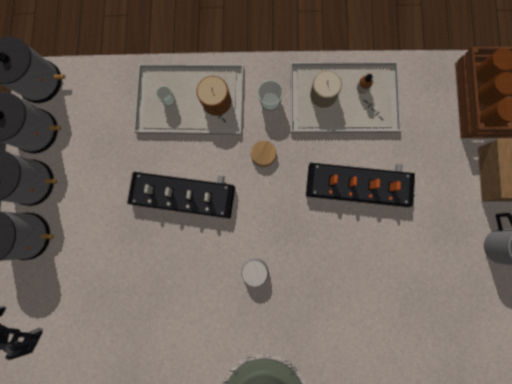

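View pics/side0.png

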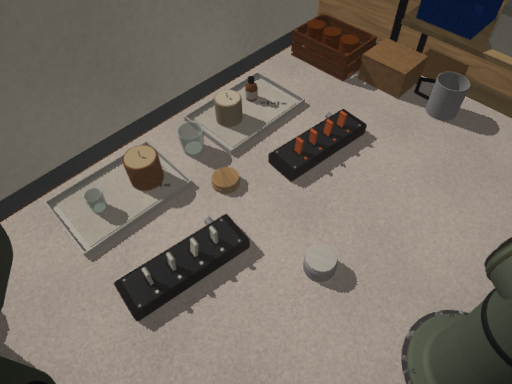

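The top view shows the orange box centred at pixel (360,185) and the white one at (182,195). Both rows are tilted about 5°. Next I'll fit the box geometry and take a wrist view, so the lean shows which way +y runs.

```bash
cat > h.py <<'E'
from cell import *
import cv2,numpy as np
def cloud(n,ci,d):
    v,u=np.nonzero(d>0); z=d[v,u]
    q=cv2.undistortPoints(np.c_[u,v].astype(float)[:,None],np.array(ci["intrinsics"]),np.array(ci["dist_coeffs"]))[:,0]
    X=(np.c_[q*z[:,None],z]-np.array(ci["t"]))@np.array(ci["R"])
    P=np.full(d.shape+(3,),np.nan); P[v,u]=X; return P
def analyse(n,p,d,ci):
    P=cloud(n,ci,d); hsv=cv2.cvtColor(p,cv2.COLOR_RGB2HSV)
    x,y,z=np.moveaxis(P,2,0)
    near=(abs(x-.55)<.12)&(abs(y+.257)<.2)
    box=near&(abs(z-.036)<.006)&(hsv[...,2]<75)
    k,lab,st,_=cv2.connectedComponentsWithStats(box.astype(np.uint8)); box=lab==1+np.argmax(st[1:,4])
    (cx,cy),wh,a=cv2.minAreaRect(P[box][:,:2].astype(np.float32))
    e=np.array([np.cos(np.radians(a)),np.sin(np.radians(a))])
    if wh[1]>wh[0]: e=np.array([-e[1],e[0]])
    if e[1]<0:e=-e
    print(n,"box",np.round([cx,cy],4),np.round(wh,3),"row dir",np.round(e,3),"top z",np.median(z[box]).round(4))
    org=near&(z>.04)&(z<.085)&(hsv[...,1]>140)&((hsv[...,0]<18))
    k,lab,st,_=cv2.connectedComponentsWithStats(org.astype(np.uint8))
    for i in range(1,k):
        if st[i,4]<12: continue
        Q=P[lab==i]; s=(Q[:,:2]-[cx,cy])@e; r=(Q[:,:2]-[cx,cy])@[e[1],-e[0]]
        o=Q[:,2]>Q[:,2].max()-.012
        print("  tog n",st[i,4],"s %.4f..%.4f mean %.4f  across %.4f zmax %.4f s_top %.4f s_low %.4f"%(s.min(),s.max(),s.mean(),r.mean(),Q[:,2].max(),s[o].mean(),s[~o].mean()))
E
python3 - <<'E'
from h import *
for n in("top","side"): analyse(n,np.load(f"pics/{n}p.npy"),np.load(f"pics/{n}d.npy"),camera_info(n))
ci=camera_info("wrist"); o=readout.get_obs()
c=-np.array(ci["R"]).T@np.array(ci["t"]); print("wrist cam",c,"fwd",np.array(ci["R"])[2],"tcp",o["tcp_pos"])
for yaw in (0,np.pi/2,-np.pi/2,np.pi): print(yaw,bot.inverse_kinematics([.5,-.257,.3],[np.pi,0,yaw]))
E
```

```text
top box [ 0.5559 -0.2552] [0.279 0.091] row dir [0.11  0.994] top z 0.0361
  tog n 62 s 0.0685..0.0803 mean 0.0752  across -0.0013 zmax 0.0798 s_top 0.0729 s_low 0.0780
  tog n 56 s 0.0207..0.0291 mean 0.0263  across -0.0011 zmax 0.0815 s_top 0.0255 s_low 0.0273
  tog n 74 s -0.0385..-0.0235 mean -0.0298  across -0.0006 zmax 0.0818 s_top -0.0326 s_low -0.0273
  tog n 75 s -0.0871..-0.0763 mean -0.0799  across -0.0008 zmax 0.0810 s_top -0.0821 s_low -0.0780
side box [ 0.5566 -0.2537] [0.281 0.092] row dir [0.1   0.995] top z 0.0345
  tog n 99 s -0.0911..-0.0740 mean -0.0806  across -0.0005 zmax 0.0788 s_top -0.0831 s_low -0.0792
  tog n 100 s -0.0363..-0.0229 mean -0.0285  across -0.0002 zmax 0.0786 s_top -0.0308 s_low -0.0273
  tog n 94 s 0.0200..0.0312 mean 0.0272  across -0.0006 zmax 0.0805 s_top 0.0268 s_low 0.0274
  tog n 101 s 0.0695..0.0816 mean 0.0768  across -0.0000 zmax 0.0781 s_top 0.0752 s_low 0.0778
wrist cam [0.17897563 0.52564228 0.37449731] fwd [ 0.26644854 -0.13620159 -0.95417729] tcp [0.24845973 0.49062267 0.24217254]
0 [-0.60608005  0.31892301 -0.05453079  1.19734253  0.          2.53551261]
1.5707963267948966 [-0.60608005  0.31892301 -0.05453079  1.19734253  0.          0.96471628]
-1.5707963267948966 [-0.60608005  0.31892301 -0.05453079  1.19734253  0.         -2.17687638]
3.141592653589793 [-0.60608005  0.31892301 -0.05453079  1.19734253  0.         -0.60608005]
```

All toggles lean towards −s in both views, which puts box +y along world (+0.105, +0.994). I'll confirm this from a central wrist view, close the fingers, and then measure the fingertip height above the start point.

```bash
cat >> h.py <<'E'
C=np.array([.5562,-.2545]); E_=np.array([.105,.9945]); YAW=np.pi-.105; ORI=[np.pi,0,YAW]
def at(s,z): return [*(C+s*E_),z]
E
python3 - <<'E'
from h import *
bot.reach([*(C+[-.06,0]),.27],ORI)
close(20)
ci=camera_info("wrist"); p,d=capture("wrist"); cv2.imwrite("pics/w1.png",p[:,:,::-1])
try: analyse("wrist",p,d,ci)
except Exception as e: print(e)
bot.reach(at(-.14,.15),ORI)
ci=camera_info("side"); p,d=capture("side"); cv2.imwrite("pics/s1.png",cv2.resize(p[60:220,240:440,::-1],None,fx=3,fy=3))
P=cloud("side",ci,d); o=readout.get_obs(); T=o["tcp_pos"]
m=(np.hypot(P[...,0]-T[0],P[...,1]-T[1])<.035)&(P[...,2]>.085); print(o["time_s"],T,o["eef_rot"],o["finger_gap"],"tip z",np.sort(P[m][:,2])[:12].round(4),m.sum())
E
```

```text
wrist box [ 0.5556 -0.2552] [0.278 0.088] row dir [0.108 0.994] top z 0.0359
  tog n 302 s -0.0883..-0.0743 mean -0.0801  across -0.0007 zmax 0.0800 s_top -0.0826 s_low -0.0777
  tog n 248 s -0.0366..-0.0220 mean -0.0289  across -0.0015 zmax 0.0793 s_top -0.0311 s_low -0.0260
  tog n 199 s 0.0694..0.0817 mean 0.0742  across -0.0019 zmax 0.0797 s_top 0.0734 s_low 0.0759
  tog n 194 s 0.0213..0.0312 mean 0.0261  across -0.0016 zmax 0.0799 s_top 0.0261 s_low 0.0259
4.8167 [ 0.54198473 -0.39304204  0.15153293] [-3.14110045e+00  1.26990389e-03  3.03751018e+00] -0.00019085995037131445 tip z [0.1407 0.1417 0.1425 0.1428 0.1432 0.1433 0.1435 0.1452 0.1455 0.1456
 0.1459 0.1462] 1087
```

View pics/w1.png

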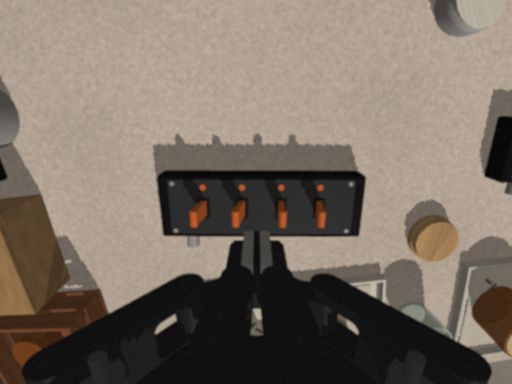

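View pics/s1.png

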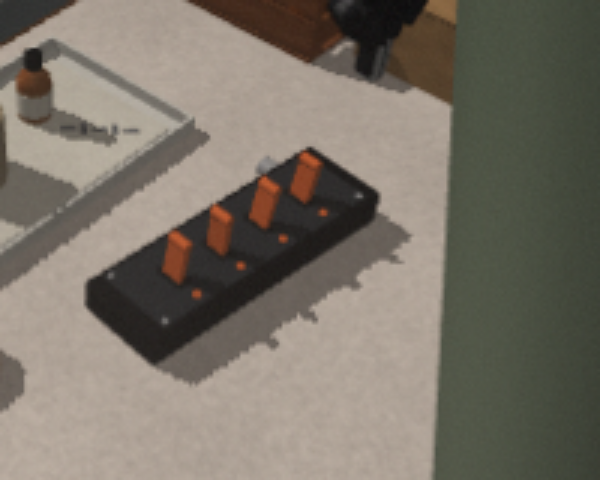

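The wrist view has the toggles at columns 199, 239, 282 and 320 (row 213), with their tops at or −s of the pivots, so the drag runs towards world +y. The fingertips measure 10.8 mm below the TCP, as specified, and they are above the box's −y end. Now the drag.

Run:
```python
from h import *
bot.move_l(at(-.137,.077),rate=.1); bot.wait(.2)
o=readout.get_obs(); print(o["time_s"],o["tcp_pos"],o["ft_force"])
for s in (-.07,0,.07,.14):
    bot.move_l(at(s,.077),rate=.07); o=readout.get_obs(); print(round(o["time_s"],2),o["tcp_pos"].round(4),o["ft_force"].round(1))
ci=camera_info("top"); p,d=capture("top"); analyse("top",p,d,ci)
ci=camera_info("side"); p,d=capture("side"); cv2.imwrite("pics/s2.png",cv2.resize(p[60:220,240:440,::-1],None,fx=3,fy=3)); analyse("side",p,d,ci)
```

```text
5.9 [ 0.54226963 -0.39118079  0.07788471] [-0.50978066  0.4529422   0.35614206]
7.01 [ 0.5488 -0.324   0.0768] [-0.1 -0.6 -0.3]
8.16 [ 0.5562 -0.2545  0.077 ] [-0.4  0.7 -0.5]
9.31 [ 0.5634 -0.1847  0.0767] [-0.5 -0.1 -0.8]
10.46 [ 0.5709 -0.1156  0.077 ] [-0.8 -0.8 -0.5]
top box [ 0.5464 -0.3326] [0.121 0.09 ] row dir [0.091 0.996] top z 0.0361
  tog n 29 s 0.0498..0.0632 mean 0.0562  across 0.0026 zmax 0.0512 s_top 0.0562 s_low nan
  tog n 84 s -0.0020..0.0315 mean 0.0167  across 0.0007 zmax 0.0698 s_top 0.0258 s_low 0.0092
side box [ 0.5566 -0.2534] [0.281 0.091] row dir [0.106 0.994] top z 0.0346
  tog n 44 s -0.0772..-0.0437 mean -0.0547  across -0.0025 zmax 0.0672 s_top -0.0496 s_low -0.0668
  tog n 46 s -0.0243..0.0061 mean -0.0037  across -0.0016 zmax 0.0671 s_top 0.0026 s_low -0.0154
  tog n 49 s 0.0277..0.0590 mean 0.0479  across -0.0016 zmax 0.0666 s_top 0.0540 s_low 0.0364
  tog n 52 s 0.0794..0.1108 mean 0.0990  across -0.0017 zmax 0.0664 s_top 0.1052 s_low 0.0889h.py:25: RuntimeWarning: Mean of empty slice.
  print("  tog n",st[i,4],"s %.4f..%.4f mean %.4f  across %.4f zmax %.4f s_top %.4f s_low %.4f"%(s.min(),s.max(),s.mean(),r.mean(),Q[:,2].max(),s[o].mean(),s[~o].mean()))
  ret = ret.dtype.type(ret / rcount)
```

View pics/s2.png

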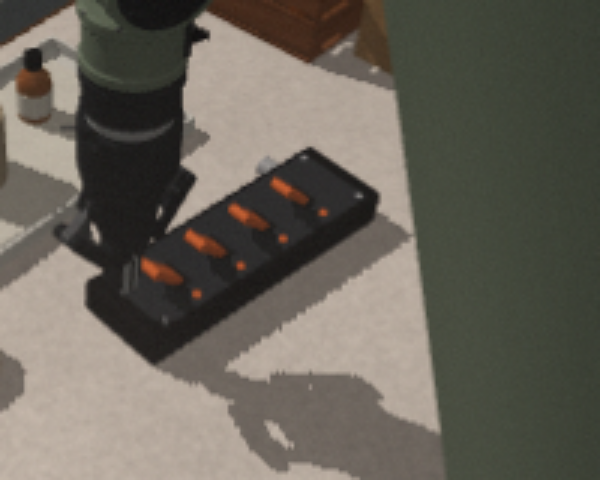

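All four paddles, at (160,270), (205,242), (248,216) and (290,190), lie over to +y by about 50°, roughly 1.1 rad. I'll lift straight up, do a last check, and hand in.

Run:
```python
from h import *
bot.move_l(at(.14,.2),rate=.12); bot.wait(.3)
ci=camera_info("side"); p,d=capture("side"); cv2.imwrite("pics/s3.png",p[:,:,::-1]); analyse("side",p,d,ci)
o=readout.get_obs(); print(o["time_s"],o["tcp_pos"],o["ft_force"])
bot.sign_off()
```

```text
side box [ 0.5565 -0.2527] [0.279 0.091] row dir [0.105 0.994] top z 0.0346
  tog n 43 s -0.0774..-0.0468 mean -0.0554  across -0.0020 zmax 0.0669 s_top -0.0506 s_low -0.0678
  tog n 47 s -0.0234..0.0056 mean -0.0040  across -0.0017 zmax 0.0689 s_top 0.0017 s_low -0.0151
  tog n 49 s 0.0255..0.0576 mean 0.0472  across -0.0014 zmax 0.0680 s_top 0.0532 s_low 0.0359
  tog n 53 s 0.0789..0.1093 mean 0.0984  across -0.0014 zmax 0.0675 s_top 0.1052 s_low 0.0881
12.0833 [ 0.57074759 -0.11519605  0.19964788] [ 0.47018727 -0.35501199  0.85211625]
the job is handed in; nothing more can be done
```

View pics/s3.png

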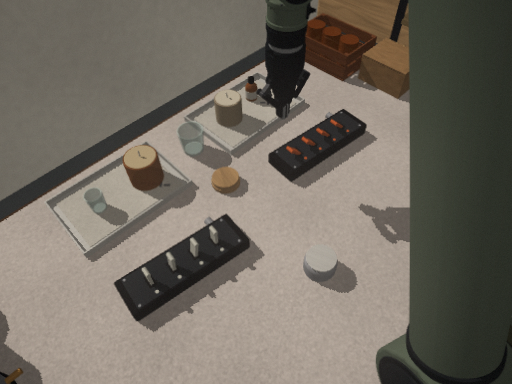

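All four orange toggles are off. I tipped them with one closed-finger drag from y = −137 to +140 mm, finger ends about 66 mm above the counter, then lifted straight up and handed in at 12.1 s.

- **Toggles:** After the lift, the side camera shows all four lying about 50° towards the off side. I estimate that as roughly 1.1 rad, against the 0.7 rad needed.
- **Lamps:** The lamp box looks untouched, with its white toggles still upright.
- **Forces:** The wrist force was below 1 N each time I read it, but I took no readings between the stops of the drag.
- **Check that failed:** The top-camera check at the end of the drag failed because the arm hid most of the box. I relied on the side camera instead, once before the lift and once after.
- **Camera bias:** Upright, the toggle tops measured 1 to 5 mm above the stated 77 mm. I allowed for about 3 mm of that in the angle estimate.

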